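# Set a drill size code on a thumbwheel selector and enter it

### The job

On the red selector console, set the three thumbwheels to 4, 7, 2, left to right as seen from the robot (yellow, violet and red squares on top), each clicked home. Only then press the green enter key fully down and let it come up again. Be gentle, feeling for each wheel: no more than 15 N on a wheel (or anything but the key) and 25 N on the key, and leave the drill cases, screwdriver and jar where they are.

Things in the scene. Friction and masses are not known exactly. Their poses are not given: they have to be found in the camera images.
- panel (a point): centre of the flat grey top panel of the red console, a fixed box 170 mm (x) by 250 mm (y) by 55 mm high; this point is 55 mm above the bench. x points away from the console's front, y to its left along the row of wheels, z up; three thumbwheels and, to their right, the enter key stand out of the panel
- seat_left (a point): nominal top of the left thumbwheel's crown, over its axle, 16 mm above the panel. The wheels sit loosely in height: the true top lies up to 5 mm above or below this point, differently for each wheel, and must be felt. Each axle is sprung: it yields about 1 mm per 8 N after the first 2 N, and is solid after 4 mm
- seat_middle (a point): the same for the middle thumbwheel, 42 mm to the right (-y) of the left one
- seat_right (a point): the same for the right thumbwheel, 42 mm to the right (-y) of the middle one
- wheel_left (a joint): left thumbwheel, 24 mm wide, 64 mm across, axle along the console's y; only its crown stands out of the panel. Value in rad = digit x 0.628 (36 degrees a digit, 20 mm along the rim); it grows as the crown is dragged to the console's +x (away from the robot). Stops at -0.25 and 5.90. A spring pawl clicks it to the nearest digit when let go; about 2 N along the rim takes it over a click
- wheel_middle (a joint): middle thumbwheel, as the left one. Ten coloured squares round each rim are the digits: 0 black, 1 brown, 2 red, 3 orange, 4 yellow, 5 green, 6 blue, 7 violet, 8 grey, 9 white; the digit set is the square on top of the crown, level with the white index marks on the panel
- wheel_right (a joint): right thumbwheel, as the left one. Each is turned by a fingertip (or the closed fingers) pressed on the crown with roughly 5 to 12 N and drawn along the console's x; the rim is smooth and grippy, friction about 1 against a finger
- enter_top (a point): centre of the top face of the green round enter key, 28 mm across, on a black collar 44 mm across and 12 mm high on the panel, 62 mm to the right of the right wheel; the top stands 22 mm above the panel and 10 mm above the collar
- enter (a joint): travel of the enter key, in m: 0 up, 0.006 fully down; a spring needs about 1.5 N to start and 5 N fully down, and raises it again
- case_blue: blue square drill case, 100 x 19 x 19 mm, lying; a bystander, to be left alone
- case_red: red square drill case, 110 x 19 x 19 mm, lying; a bystander, to be left alone
- case_white: white square drill case, 90 x 19 x 19 mm, lying; a bystander, to be left alone
- case_blue2: blue drill case, 110 x 19 x 19 mm, lying in the red tray; a bystander, to be left alone
- case_blue3: blue drill case, 100 x 19 x 19 mm, lying in the red tray; a bystander, to be left alone
- driver: screwdriver lying on the bench; a bystander, to be left alone
- oil: yellow jar with black cap, 48 mm across, 110 mm tall, standing; a bystander, to be left alone
Not all that is in view belongs to the job. Leave any pink or turquoise look-alike of the part that bears wheel_left alone.

How it is judged (in metres and radians):
On the way, in this order (a step that is already met when the one before it is completed fails the run):
1. all three thumbwheels stand on the code 4, 7, 2 (value of joint wheel_left between 2.393 and 2.633 rad and value of joint wheel_middle between 4.278 and 4.518 rad and value of joint wheel_right between 1.137 and 1.377 rad), for 0.2 s.
2. the enter key is pressed down with the code set (all of step 1 and value of joint enter above 0.0045 m), for 0.02 s.
At the end, for the whole second after the job is handed in: The left, middle and right wheels read 4, 7 and 2 (2.513, 4.398 and 1.257 rad, each within 0.12 rad) and are still; the enter key has been pressed at least 4.5 mm down with the code set and is up again (within 1 mm) (all of step 1 and velocity of joint wheel_left between -0.1 and 0.1 rad/s and velocity of joint wheel_middle between -0.1 and 0.1 rad/s and velocity of joint wheel_right between -0.1 and 0.1 rad/s and value of joint enter below 0.001 m); the robot touches nothing.
It fails at once if the enter key is pressed (over 3 mm) while a wheel is off the code (value of joint enter above 0.003 m and not (value of joint wheel_left between 2.393 and 2.633 rad and value of joint wheel_middle between 4.278 and 4.518 rad and value of joint wheel_right between 1.137 and 1.377 rad)).
It fails at once if the fingers bear on a wheel, or anything but the enter key, with more than 15 N (contact force between the fingers and anything else above 15 N and value of joint enter below 0.001 m).
It fails at once if the fingers bear on anything, the key included, with more than 25 N (contact force between the fingers and anything else above 25 N).
It fails at once if a drill case, the screwdriver or the jar is moved by more than 20 mm (distance of any of case_blue, case_red, case_white, case_blue2, case_blue3, driver, oil from where it was at the start of the episode above 0.02 m).
It also fails if it takes over 61 s, if anything falls off the work surface, if the arm or the gripper's body presses on something with over 40 N, if the wrist force passes 120 N, or if a joint passes its speed limit or range.

### The arm

A 6-joint arm with a two-finger parallel gripper is mounted at the origin on the work surface. World frame = base frame: x ahead of the robot, y to its left, z up, the work surface at z = 0. Lengths are in mm, angles in rad, forces in N, time in s.
With the tool pointing down it reaches from about 350 to 875 mm from the base axis. Payload 4.2 kg.
Tool frame: the origin (TCP) lies midway between the tips of the shut fingers; the grasp point (between the pads) lies 19 mm behind it; z points along the fingers, y is the line along which they close (so a half turn about z gives the same grasp; the last joint's range is limited). The gripper opens to 87 mm and grips with 3 to 60 N. Pads are 19 mm wide; open, the fingers measure 117 mm over their backs; the gripper's body (75 mm by 190 mm) begins 51 mm behind the grasp point.
Start: joints at [1.503, 0.385, 0.008, 0, -1.194, -0.259], TCP at [200.601, 591.911, 222.55] pointing down, gripper open.
Joint ranges: [-3.14, 3.14], [-1.21, 2.06], [-1.07, 1.41], [-3.16, 2.05], [-2.99, -0.16], [-3.1, 3.1]. Speed limits (rad/s): [2.79, 2.79, 3.14, 3.14, 3.14, 3.14].

### API

Orientations are given as a 3x3 rotation matrix whose columns are the frame's x, y, z axes.
In Python, from cell import robot gives the robot as it stands.
- The arm moves only by the shell command python3 -m handwheel 'ROWS' [OPENING] [FORCE]. ROWS is JSON, a list of rows, each an object of numbers: "tx", "ty", "tz": the shift along the tool's x, y, z normalised to -1 to 1, where 1 is 0.6 m; "rx", "ry", "rz": the turn, a rotation vector about the tool's x, y, z normalised to -1 to 1, where 1 is 90 degrees. A call has 1 to 8 rows; each row shifts and turns the commanded pose from where the row before left it, along the tool's axes as they then stand; what a row does not reach is not made up. A row lasts 1/10 s, in which the tool goes at most 50 mm and 8.59 degrees, less where a joint would pass 70% of its speed; a pose out of reach is approached as far as the arm can. A call with a number of a shift or a turn outside -1 to 1 is refused whole. A call with a gripper value outside its range is refused whole. OPENING is the gripper's target within -1 to 1 (shut at 1, half-way at 0, fully open at -1), set as the call begins (- or left out, the last holds). The fingers move at their own pace and stop on an object; FORCE is the grip in N (left out, the last holds). Time passes only in rows, so rows that do not move let the fingers close. It gives the time, the measured TCP pose, the force, the opening and the grip force at its end, in the units of the state.
- robot.sense(): the state, without advancing time (a new reading comes with each control period).
- robot.snapshot(name): name is "scene" or "top"; returns the picture (480x640x3 uint8, red, green, blue); there is no depth.
- robot.camera_info(name): a dict with "K" (3x3 intrinsics, pixels), "R" (3x3) and "t" (3): a world point X has camera coordinates R X + t. Camera axes: x right, y down, z forward; pixel columns grow to the right and rows downward; lengths in mm; the calibration is good to about 2 mm. A picture is of the moment at which its call begins. camera_info takes no time and is no camera call.
- robot.hand_in(): hands the job in; it is judged then, once.
Trained networks look in the newest picture that a camera, given by its name, has taken for a name from the list of things; names that differ only in an ending like _2 or _b are one class to them, and where a whole thing is asked for, a point or a joint stands for the part that bears it (a point fixed in the world has none). Each returns a list of dicts, best first, with "confidence" (0 to 1); they miss things now and then, are a little off and sometimes report something else, mostly with a low value. They report only what shows in the picture. A call takes as long as a camera call. They do not tell look-alikes from the thing itself.
- robot.regions_of(name, camera): "region" (480x640 bool, what is visible of it) and "extent" ([left, top, right, bottom] in pixels, round what is visible of it).
The state is a dict: "t": time; "joint_pos": joint angles; "joint_velocities": joint speeds; "tau": joint torques, N m; "ee_pos": TCP position; "orientation": TCP orientation; "ft_force": force on the tool from outside, world axes, zero at the start; "ft_torque": the same for the moment, N m; "opening": opening from 0.0 (shut) to 1.0 (fully open); "grip_force": force on a finger pad.
Only numpy, scipy, OpenCV 4.12 (cv2) and the standard library are available. Lean on these libraries where they do the work, as an engineer would, in place of code of your own. Each camera call takes 0.05 s, during which the arm holds its last target. There are 200 camera calls.

## Working session

There is one attempt and no reset: what is moved stays moved. The work goes in short steps, Python scripts to look and compute and a shell command to move; the robot and the scene stay as the last step left them, time stands still between calls to the robot, and variables do not carry over. Pictures are saved under pics/ and viewed, at most 10 in all, crops included, and the job is handed in when it is done.

```bash
ls; mkdir -p pics; python3 - <<'E'
from cell import robot
import cv2
for n in("scene","top"):
    im=robot.snapshot(n); cv2.imwrite(f"pics/{n}0.png",im[:,:,::-1])
    c=robot.camera_info(n); print(n,c["K"],c["R"],c["t"])
s=robot.sense();print(s["t"],s["orientation"],s["ft_force"])
E
```

```text
pics
scene [[501.81671906   0.         313.77466867]
 [  0.         501.81671906 236.73173749]
 [  0.           0.           1.        ]] [[-0.7416492   0.67078724 -0.0009698 ]
 [ 0.55748826  0.61557599 -0.55702158]
 [-0.37304599 -0.41365526 -0.83049745]] [ 273.96309559 -357.15828695 1475.17045058]
top [[562.60245375   0.         314.38237914]
 [  0.         562.60245375 244.56327418]
 [  0.           0.           1.        ]] [[-0.00778786 -0.99974207  0.02133398]
 [-0.99795741  0.00641763 -0.06355952]
 [ 0.06340621 -0.02178539 -0.99774999]] [ 149.71145487  560.6044586  1286.36887771]
0.1 [[ 9.47027373e-01 -3.21152416e-01 -5.30004424e-04]
 [-3.21152839e-01 -9.47025544e-01 -1.86352824e-03]
 [ 9.65488683e-05  1.93502468e-03 -9.99998123e-01]] [-0.53639074 -0.1012443   0.15594486]
```

View pics/scene0.png

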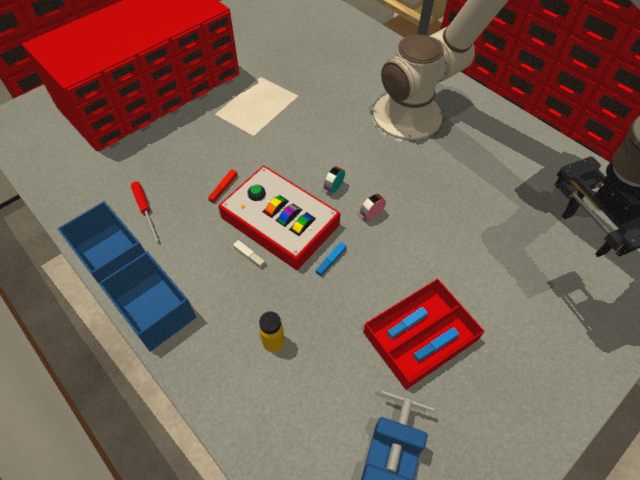

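View pics/top0.png

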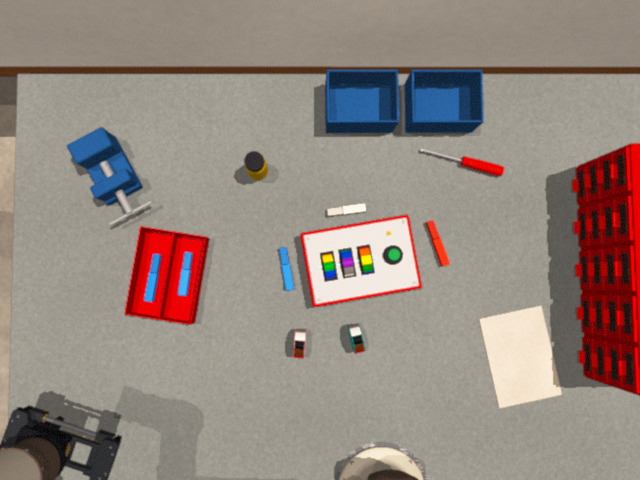

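The scene shows the red console in the top view at cols 303–420, rows 216–305. The wheels are at about (328,266), (347,262) and (366,259), and the key is at (393,255). The pink and turquoise look-alikes are loose wheels at (300,343) and (356,338), so the console with three wheels and a green key is the one meant. I'll confirm that in an enlarged crop and fit the panel.

```bash
cat > h.py <<'E'
import numpy as np, cv2
from cell import robot
def unproj(n,uv,z):
    c=robot.camera_info(n);K,R,t=map(np.array,(c["K"],c["R"],c["t"]))
    d=np.c_[np.atleast_2d(uv),np.ones(len(np.atleast_2d(uv)))]@np.linalg.inv(K).T@R
    o=-R.T@t
    return o+d*((z-o[2])/d[:,2])[:,None]
def proj(n,X):
    c=robot.camera_info(n);x=np.array(c["K"])@(np.array(c["R"])@np.asarray(X,float)+c["t"]);return x[:2]/x[2]
E
python3 - <<'E'
from h import *
top=cv2.imread("pics/top0.png");sc=cv2.imread("pics/scene0.png")
a=cv2.resize(top[205:315,290:430],None,fx=4,fy=4,interpolation=cv2.INTER_CUBIC)
b=cv2.resize(sc[160:270,210:350],None,fx=4,fy=4,interpolation=cv2.INTER_CUBIC)
cv2.imwrite("pics/crop0.png",cv2.resize(np.vstack([a,b]),None,fx=.68,fy=.68,interpolation=cv2.INTER_AREA))
for n,im,(x0,y0,x1,y1) in(("top",top,(295,210,430,312)),("scene",sc,(214,160,345,268))):
    hsv=cv2.cvtColor(im,cv2.COLOR_BGR2HSV)
    m=np.zeros(im.shape[:2],np.uint8)
    m[y0:y1,x0:x1]=((hsv[y0:y1,x0:x1,1]<60)&(hsv[y0:y1,x0:x1,2]>170))*255
    cs,_=cv2.findContours(m,0,1);c=max(cs,key=cv2.contourArea)[:,0].astype(float)
    P=unproj(n,c,55)[:,:2].astype(np.float32)
    print(n,cv2.minAreaRect(P))
    g=np.zeros_like(m);g[y0:y1,x0:x1]=((abs(hsv[y0:y1,x0:x1,0].astype(int)-70)<15)&(hsv[y0:y1,x0:x1,1]>120))*255
    k,_,st,ce=cv2.connectedComponentsWithStats(g)
    for i in range(1,k):
        if st[i,4]>15: print("green",st[i],ce[i],unproj(n,ce[i],77))
E
```

```text
top ((523.7279663085938, 42.47734069824219), (154.18666076660156, 233.91688537597656), 9.538793563842773)
green [387 248  14  13 140] [393.45714286 254.15714286] [[535.41123891 -27.68221685  77.        ]]
green [323 262  12   9  85] [328.61176471 266.29411765] [[509.62650819 116.07005429  77.        ]]
green [361 265  12   7  65] [367.         267.83076923] [[505.62391332  31.36713428  77.        ]]
scene ((523.806640625, 43.43434143066406), (153.06983947753906, 232.18112182617188), 9.535552024841309)
green [250 185  12  11 101] [255.77227723 189.95049505] [[538.78277473 -22.76973838  77.        ]]
green [276 196  10   6  26] [280.65384615 198.34615385] [[510.62651923  37.68009279  77.        ]]
green [297 216  12  10  64] [302.71875 220.1875 ] [[514.08682659 121.6870673   77.        ]]
green [277 219   9   6  23] [281.04347826 221.65217391] [[554.217931    90.99725923  77.        ]]
```

View pics/crop0.png

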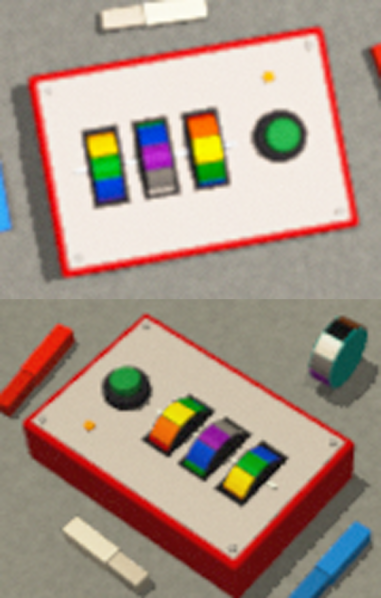

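The crop confirms the grey-topped red console. Digits grow toward -x, with green (5) on top of the left wheel, violet (7) on the middle and yellow (4) on the right. That leaves left one digit down, middle already set, and right two digits down. The panel centre is about (524, 43), yaw 9.54°, and the fitted size matches. I'll start by turning the tool to the console and shutting the fingers.

```bash
python3 -m handwheel '[{"rz":-0.0786},{"rz":-0.0786},{"rz":-0.0786},{"rz":-0.0786},{"tx":0.033,"ty":0.072},{"tx":0.033,"ty":0.072},{"tx":0.033,"ty":0.072},{"tx":0.033,"ty":0.072}]' 1 20; python3 -m handwheel '[{"tx":0.033,"ty":0.072},{"tx":0.033,"ty":0.072},{"tx":0.033,"ty":0.072},{"tx":0.033,"ty":0.072},{"tx":0.033,"ty":0.072},{"tx":0.033,"ty":0.072},{"tx":0.033,"ty":0.072},{"tx":0.033,"ty":0.072}]'; cat > where.py <<'E'
from h import *
s=robot.sense();R=np.array(s["orientation"]);p=np.array(s["ee_pos"])
a=np.radians(9.54);X=np.array([np.cos(a),np.sin(a),0]);Y=np.array([-X[1],X[0],0])
d=p-[523.8,42.9,55]
f=np.array(s["ft_force"])
print("t",s["t"],"console xyz",(d@X).round(1),(d@Y).round(1),d[2].round(2),"F",(f@X).round(2),(f@Y).round(2),f[2].round(2),"yaw",np.degrees(np.arctan2(R[1,0],R[0,0])).round(2),"tilt",R[:2,2].round(4),"open",s["opening"])
E
python3 where.py
```

```text
t 0.1 console xyz -228.0 594.5 166.58 F -0.55 -0.01 0.16 yaw -18.73 tilt [-0.0005 -0.0019] open 0.9967529917297063invalid input
invalid input
```

```bash
python3 -m handwheel '[{"tx":0,"ty":0,"tz":0,"rx":0,"ry":0,"rz":-0.0786},{"tx":0,"ty":0,"tz":0,"rx":0,"ry":0,"rz":-0.0786},{"tx":0,"ty":0,"tz":0,"rx":0,"ry":0,"rz":-0.0786},{"tx":0,"ty":0,"tz":0,"rx":0,"ry":0,"rz":-0.0786}]' 1 20; python3 where.py
```

```text
t: 0.5
ee_pos: [200.5, 591.6, 221.9]
orientation: [[0.985, 0.171, -0.0], [0.171, -0.985, -0.001], [-0.001, 0.001, -1.0]]
ft_force: [-0.6, 0.3, 0.3]
opening: 0.721
grip_force: 0.0
t 0.5 console xyz -227.9 594.7 166.87 F -0.56 0.4 0.31 yaw 9.86 tilt [-0.0004 -0.0013] open 0.7208573448589382
```

```bash
python3 -m handwheel '[{"tx":0.033,"ty":0.072,"tz":0,"rx":0,"ry":0,"rz":0},{"tx":0.033,"ty":0.072,"tz":0,"rx":0,"ry":0,"rz":0},{"tx":0.033,"ty":0.072,"tz":0,"rx":0,"ry":0,"rz":0},{"tx":0.033,"ty":0.072,"tz":0,"rx":0,"ry":0,"rz":0},{"tx":0.033,"ty":0.072,"tz":0,"rx":0,"ry":0,"rz":0},{"tx":0.033,"ty":0.072,"tz":0,"rx":0,"ry":0,"rz":0}]' >/dev/null; python3 -m handwheel '[{"tx":0.033,"ty":0.072,"tz":0,"rx":0,"ry":0,"rz":0},{"tx":0.033,"ty":0.072,"tz":0,"rx":0,"ry":0,"rz":0},{"tx":0.033,"ty":0.072,"tz":0,"rx":0,"ry":0,"rz":0},{"tx":0.033,"ty":0.072,"tz":0,"rx":0,"ry":0,"rz":0},{"tx":0.033,"ty":0.072,"tz":0,"rx":0,"ry":0,"rz":0},{"tx":0.033,"ty":0.072,"tz":0,"rx":0,"ry":0,"rz":0},{"tx":0,"ty":0,"tz":0,"rx":0,"ry":0,"rz":0},{"tx":0,"ty":0,"tz":0,"rx":0,"ry":0,"rz":0}]' ; python3 where.py
```

```text
t: 1.9
ee_pos: [521.1, 119.1, 221.8]
orientation: [[0.987, 0.163, -0.001], [0.163, -0.987, -0.0], [-0.001, 0.0, -1.0]]
ft_force: [-0.7, 0.9, -0.0]
opening: 0.007
grip_force: 0.0
t 1.9 console xyz 10.0 75.5 166.84 F -0.58 0.98 -0.02 yaw 9.41 tilt [-0.0014 -0.0004] open 0.007435623751870302
```

```bash
python3 -m handwheel '[{"tx":0,"ty":0,"tz":0.057,"rx":0,"ry":0,"rz":0},{"tx":0,"ty":0,"tz":0.057,"rx":0,"ry":0,"rz":0},{"tx":0,"ty":0,"tz":0.057,"rx":0,"ry":0,"rz":0},{"tx":0,"ty":0,"tz":0.057,"rx":0,"ry":0,"rz":0},{"tx":0,"ty":0,"tz":0,"rx":0,"ry":0,"rz":0},{"tx":0,"ty":0,"tz":0,"rx":0,"ry":0,"rz":0}]' >/dev/null; python3 where.py; python3 - <<'E'
from h import *
a=robot.snapshot("scene")[140:280,200:400,::-1];b=robot.snapshot("top")[190:330,260:460,::-1]
cv2.imwrite("pics/c1.png",cv2.resize(np.vstack([a,b]),None,fx=2.1,fy=2.1,interpolation=cv2.INTER_CUBIC))
E
```

```text
t 2.5 console xyz 10.3 77.7 31.21 F 0.48 0.56 0.55 yaw 9.71 tilt [-0.0001 -0.0007] open 0.0025112577325262933
```

View pics/c1.png

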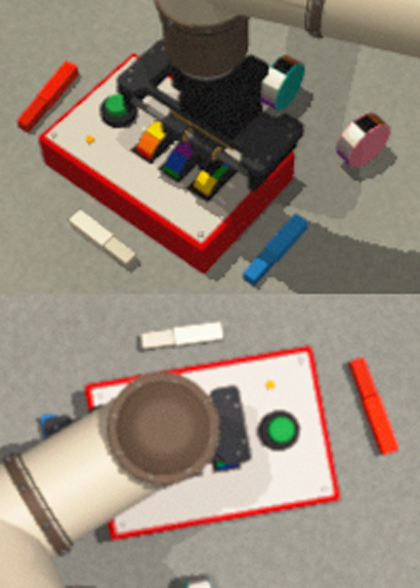

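The picture shows the shut fingers over the left wheel, clear of everything else. Next I'll feel down in 1 mm steps, with a force check between steps.

```bash
cat > ck.py <<'E'
import sys
from cell import robot
s=robot.sense(); f=s["ft_force"]; print("z",round(s["ee_pos"][2]-55,2),"F",[round(x,2) for x in f])
sys.exit(f[2]>float(sys.argv[1]))
E
D='' ; python3 -m handwheel '[{"tx":0,"ty":0,"tz":0.0075,"rx":0,"ry":0,"rz":0},{"tx":0,"ty":0,"tz":0.0075,"rx":0,"ry":0,"rz":0},{"tx":0,"ty":0,"tz":0,"rx":0,"ry":0,"rz":0},{"tx":0,"ty":0,"tz":0,"rx":0,"ry":0,"rz":0}]' >/dev/null; python3 ck.py 2.5 && 
python3 -m handwheel '[{"tx":0,"ty":0,"tz":0.001,"rx":0,"ry":0,"rz":0},{"tx":0,"ty":0,"tz":0,"rx":0,"ry":0,"rz":0}]' >/dev/null && python3 ck.py 2.5 && 
python3 -m handwheel '[{"tx":0,"ty":0,"tz":0.0015,"rx":0,"ry":0,"rz":0},{"tx":0,"ty":0,"tz":0,"rx":0,"ry":0,"rz":0}]' >/dev/null && python3 ck.py 2.5 && 
python3 -m handwheel '[{"tx":0,"ty":0,"tz":0.0015,"rx":0,"ry":0,"rz":0},{"tx":0,"ty":0,"tz":0,"rx":0,"ry":0,"rz":0}]' >/dev/null && python3 ck.py 2.5 && 
python3 -m handwheel '[{"tx":0,"ty":0,"tz":0.0015,"rx":0,"ry":0,"rz":0},{"tx":0,"ty":0,"tz":0,"rx":0,"ry":0,"rz":0}]' >/dev/null && python3 ck.py 2.5 && 
python3 -m handwheel '[{"tx":0,"ty":0,"tz":0.0015,"rx":0,"ry":0,"rz":0},{"tx":0,"ty":0,"tz":0,"rx":0,"ry":0,"rz":0}]' >/dev/null && python3 ck.py 2.5 && 
python3 -m handwheel '[{"tx":0,"ty":0,"tz":0.0015,"rx":0,"ry":0,"rz":0},{"tx":0,"ty":0,"tz":0,"rx":0,"ry":0,"rz":0}]' >/dev/null && python3 ck.py 2.5 && 
python3 -m handwheel '[{"tx":0,"ty":0,"tz":0.0015,"rx":0,"ry":0,"rz":0},{"tx":0,"ty":0,"tz":0,"rx":0,"ry":0,"rz":0}]' >/dev/null && python3 ck.py 2.5; python3 where.py
```

```text
z 21.9 F [np.float64(0.47), np.float64(-0.15), np.float64(0.49)]
t 3.0 console xyz 10.2 76.6 21.9 F 0.44 -0.23 0.49 yaw 9.56 tilt [0.0002 0.    ] open 0.00626252735375447False
```

```bash
sed -i 's/sys.exit(\(.*\))$/sys.exit(int(\1))/' ck.py; sed -i 's/round(x,2) for/float(round(x,2)) for/' ck.py
python3 -m handwheel '[{"tx":0,"ty":0,"tz":0.0015,"rx":0,"ry":0,"rz":0},{"tx":0,"ty":0,"tz":0,"rx":0,"ry":0,"rz":0}]' >/dev/null && python3 ck.py 2.5 && 
python3 -m handwheel '[{"tx":0,"ty":0,"tz":0.0015,"rx":0,"ry":0,"rz":0},{"tx":0,"ty":0,"tz":0,"rx":0,"ry":0,"rz":0}]' >/dev/null && python3 ck.py 2.5 && 
python3 -m handwheel '[{"tx":0,"ty":0,"tz":0.0015,"rx":0,"ry":0,"rz":0},{"tx":0,"ty":0,"tz":0,"rx":0,"ry":0,"rz":0}]' >/dev/null && python3 ck.py 2.5 && 
python3 -m handwheel '[{"tx":0,"ty":0,"tz":0.0015,"rx":0,"ry":0,"rz":0},{"tx":0,"ty":0,"tz":0,"rx":0,"ry":0,"rz":0}]' >/dev/null && python3 ck.py 2.5 && 
python3 -m handwheel '[{"tx":0,"ty":0,"tz":0.0015,"rx":0,"ry":0,"rz":0},{"tx":0,"ty":0,"tz":0,"rx":0,"ry":0,"rz":0}]' >/dev/null && python3 ck.py 2.5 && 
python3 -m handwheel '[{"tx":0,"ty":0,"tz":0.0015,"rx":0,"ry":0,"rz":0},{"tx":0,"ty":0,"tz":0,"rx":0,"ry":0,"rz":0}]' >/dev/null && python3 ck.py 2.5 && 
python3 -m handwheel '[{"tx":0,"ty":0,"tz":0.0015,"rx":0,"ry":0,"rz":0},{"tx":0,"ty":0,"tz":0,"rx":0,"ry":0,"rz":0}]' >/dev/null && python3 ck.py 2.5 &&
python3 -m handwheel '[{"tx":0,"ty":0,"tz":0.0015,"rx":0,"ry":0,"rz":0},{"tx":0,"ty":0,"tz":0,"rx":0,"ry":0,"rz":0}]' >/dev/null && python3 ck.py 2.5; python3 where.py
```

```text
z 20.84 F [-0.09, 0.56, -0.14]
z 19.83 F [0.62, -0.32, 0.13]
z 18.93 F [-0.46, 0.53, -0.92]
z 18.03 F [0.75, -0.71, 0.78]
z 17.12 F [0.9, 0.43, -0.17]
z 16.21 F [-0.24, -0.06, 0.24]
z 15.68 F [-1.05, 0.02, 1.58]
z 15.15 F [-0.68, -0.24, 4.82]
t 4.6 console xyz 10.6 76.8 15.15 F -0.71 -0.13 4.82 yaw 9.59 tilt [0.001  0.0002] open 0.007033277451246515
```

```bash
python3 -m handwheel '[{"tx":-0.0025,"ty":0,"tz":0.0003,"rx":0,"ry":0,"rz":0}]' >/dev/null && python3 ck.py 9 && 
python3 -m handwheel '[{"tx":-0.0025,"ty":0,"tz":0.0003,"rx":0,"ry":0,"rz":0}]' >/dev/null && python3 ck.py 9 && 
python3 -m handwheel '[{"tx":-0.0025,"ty":0,"tz":0,"rx":0,"ry":0,"rz":0}]' >/dev/null && python3 ck.py 9 && 
python3 -m handwheel '[{"tx":-0.0025,"ty":0,"tz":0,"rx":0,"ry":0,"rz":0}]' >/dev/null; python3 where.py
```

```text
z 15.1 F [2.62, -0.54, 4.9]
z 15.09 F [2.28, -1.21, 4.39]
z 15.11 F [1.93, -0.0, 5.33]
t 5.0 console xyz 5.4 76.9 15.12 F 1.98 -0.84 6.2 yaw 9.61 tilt [0.0031 0.0009] open 0.0040047177885820726
```

```bash
python3 -m handwheel '[{"tx":-0.004,"ty":0,"tz":0.0002,"rx":0,"ry":0,"rz":0}]' >/dev/null && python3 ck.py 10 && 
python3 -m handwheel '[{"tx":-0.004,"ty":0,"tz":0,"rx":0,"ry":0,"rz":0}]' >/dev/null && python3 ck.py 10 && 
python3 -m handwheel '[{"tx":-0.004,"ty":0,"tz":0,"rx":0,"ry":0,"rz":0}]' >/dev/null && python3 ck.py 10 && 
python3 -m handwheel '[{"tx":-0.004,"ty":0,"tz":0,"rx":0,"ry":0,"rz":0}]' >/dev/null && python3 ck.py 10 && 
python3 -m handwheel '[{"tx":-0.004,"ty":0,"tz":0,"rx":0,"ry":0,"rz":0}]' >/dev/null && python3 ck.py 10 && 
python3 -m handwheel '[{"tx":-0.004,"ty":0,"tz":0,"rx":0,"ry":0,"rz":0}]' >/dev/null; python3 where.py
```

```text
z 15.02 F [1.8, -1.45, 6.16]
z 14.96 F [0.42, 0.17, 5.93]
z 14.95 F [0.33, -0.39, 6.19]
z 14.88 F [-0.13, -0.25, 6.75]
z 14.83 F [-1.9, -0.58, 7.11]
t 5.6 console xyz -9.9 76.8 14.8 F -0.02 -1.56 6.03 yaw 9.59 tilt [0.0013 0.0005] open 0.007302428693685504
```

```bash
python3 -m handwheel '[{"tx":0,"ty":0,"tz":-0.0125,"rx":0,"ry":0,"rz":0},{"tx":0,"ty":0,"tz":-0.0125,"rx":0,"ry":0,"rz":0},{"tx":0.012,"ty":0.047,"tz":0,"rx":0,"ry":0,"rz":0},{"tx":0.012,"ty":0.047,"tz":0,"rx":0,"ry":0,"rz":0},{"tx":0.012,"ty":0.047,"tz":0,"rx":0,"ry":0,"rz":0},{"tx":0,"ty":0,"tz":0,"rx":0,"ry":0,"rz":0},{"tx":0,"ty":0,"tz":0.006,"rx":0,"ry":0,"rz":0},{"tx":0,"ty":0,"tz":0,"rx":0,"ry":0,"rz":0}]' >/dev/null; python3 where.py;  python3 - <<'E'
from h import *
a=robot.snapshot("scene")[140:280,200:400,::-1];b=robot.snapshot("top")[190:330,260:460,::-1]
cv2.imwrite("pics/c2.png",cv2.resize(np.vstack([a,b]),None,fx=2.1,fy=2.1,interpolation=cv2.INTER_CUBIC))
E
```

```text
t 6.4 console xyz 10.6 -7.4 24.84 F 0.95 0.3 0.43 yaw 9.58 tilt [-0.0016 -0.0002] open 0.003979239786260691
```

View pics/c2.png

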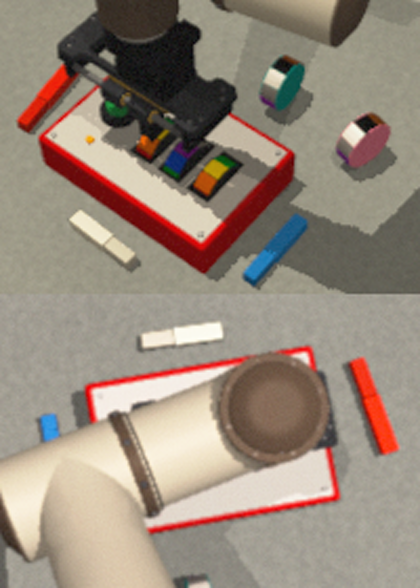

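The left wheel now reads orange/yellow/green, so yellow (4) is on top. The middle wheel is unchanged. The tip hangs over the right wheel, so I'll feel down there.

```bash
python3 -m handwheel '[{"tx":0,"ty":0,"tz":0.005,"rx":0,"ry":0,"rz":0},{"tx":0,"ty":0,"tz":0,"rx":0,"ry":0,"rz":0}]' >/dev/null && python3 ck.py 2.5 && 
python3 -m handwheel '[{"tx":0,"ty":0,"tz":0.0015,"rx":0,"ry":0,"rz":0},{"tx":0,"ty":0,"tz":0,"rx":0,"ry":0,"rz":0}]' >/dev/null && python3 ck.py 2.5 && 
python3 -m handwheel '[{"tx":0,"ty":0,"tz":0.0015,"rx":0,"ry":0,"rz":0},{"tx":0,"ty":0,"tz":0,"rx":0,"ry":0,"rz":0}]' >/dev/null && python3 ck.py 2.5 && 
python3 -m handwheel '[{"tx":0,"ty":0,"tz":0.0015,"rx":0,"ry":0,"rz":0},{"tx":0,"ty":0,"tz":0,"rx":0,"ry":0,"rz":0}]' >/dev/null && python3 ck.py 2.5 && 
python3 -m handwheel '[{"tx":0,"ty":0,"tz":0.0015,"rx":0,"ry":0,"rz":0},{"tx":0,"ty":0,"tz":0,"rx":0,"ry":0,"rz":0}]' >/dev/null && python3 ck.py 2.5 && 
python3 -m handwheel '[{"tx":0,"ty":0,"tz":0.0015,"rx":0,"ry":0,"rz":0},{"tx":0,"ty":0,"tz":0,"rx":0,"ry":0,"rz":0}]' >/dev/null && python3 ck.py 2.5 && 
python3 -m handwheel '[{"tx":0,"ty":0,"tz":0.0015,"rx":0,"ry":0,"rz":0},{"tx":0,"ty":0,"tz":0,"rx":0,"ry":0,"rz":0}]' >/dev/null && python3 ck.py 2.5 && 
python3 -m handwheel '[{"tx":0,"ty":0,"tz":0.0015,"rx":0,"ry":0,"rz":0},{"tx":0,"ty":0,"tz":0,"rx":0,"ry":0,"rz":0}]' >/dev/null && python3 ck.py 2.5 &&
python3 -m handwheel '[{"tx":0,"ty":0,"tz":0.0015,"rx":0,"ry":0,"rz":0},{"tx":0,"ty":0,"tz":0,"rx":0,"ry":0,"rz":0}]' >/dev/null && python3 ck.py 2.5; python3 where.py
```

```text
z 22.14 F [-0.13, 1.92, -0.04]
z 21.48 F [-0.3, -0.39, -0.37]
z 20.58 F [-0.23, 0.38, -0.55]
z 19.67 F [-0.22, -0.34, 0.62]
z 18.98 F [0.6, 0.51, -0.04]
z 18.5 F [-1.02, 0.32, 5.42]
t 7.7 console xyz 11.8 -7.9 18.5 F -0.96 0.48 5.42 yaw 9.59 tilt [0.001 0.   ] open 0.004318770191075147
```

```bash
python3 -m handwheel '[{"tx":-0.0025,"ty":0,"tz":0.0003,"rx":0,"ry":0,"rz":0}]' >/dev/null && python3 ck.py 10 && 
python3 -m handwheel '[{"tx":-0.0025,"ty":0,"tz":0,"rx":0,"ry":0,"rz":0}]' >/dev/null && python3 ck.py 10 && 
python3 -m handwheel '[{"tx":-0.0025,"ty":0,"tz":0,"rx":0,"ry":0,"rz":0}]' >/dev/null && python3 ck.py 10 && 
python3 -m handwheel '[{"tx":-0.0025,"ty":0,"tz":0,"rx":0,"ry":0,"rz":0}]' >/dev/null && python3 ck.py 10 && 
python3 -m handwheel '[{"tx":-0.004,"ty":0,"tz":0,"rx":0,"ry":0,"rz":0}]' >/dev/null && python3 ck.py 10 && 
python3 -m handwheel '[{"tx":-0.004,"ty":0,"tz":0,"rx":0,"ry":0,"rz":0}]' >/dev/null && python3 ck.py 10 && 
python3 -m handwheel '[{"tx":-0.004,"ty":0,"tz":0,"rx":0,"ry":0,"rz":0}]' >/dev/null && python3 ck.py 10 && 
python3 -m handwheel '[{"tx":-0.004,"ty":0,"tz":0,"rx":0,"ry":0,"rz":0}]' >/dev/null && python3 ck.py 10 && 
python3 -m handwheel '[{"tx":-0.004,"ty":0,"tz":0,"rx":0,"ry":0,"rz":0}]' >/dev/null && python3 ck.py 10 && 
python3 -m handwheel '[{"tx":-0.004,"ty":0,"tz":0,"rx":0,"ry":0,"rz":0}]' >/dev/null; python3 where.py
```

```text
z 18.51 F [1.6, -1.22, 4.15]
z 18.6 F [1.93, -0.12, 4.09]
z 18.48 F [0.93, -0.58, 5.42]
z 18.39 F [0.15, -0.85, 5.95]
z 18.37 F [-0.11, 0.57, 5.68]
z 18.31 F [-0.21, -0.43, 6.01]
z 18.25 F [0.58, -0.49, 7.11]
z 18.21 F [-0.18, -0.77, 7.09]
z 18.19 F [-1.57, -0.47, 6.66]
t 8.7 console xyz -9.1 -7.9 18.31 F 1.61 -0.7 5.52 yaw 9.59 tilt [0.0006 0.0001] open 0.003937458382722569
```

```bash
python3 -m handwheel '[{"tx":0,"ty":0,"tz":-0.01,"rx":0,"ry":0,"rz":0},{"tx":0,"ty":0,"tz":-0.01,"rx":0,"ry":0,"rz":0},{"tx":0.017,"ty":0,"tz":0,"rx":0,"ry":0,"rz":0},{"tx":0.017,"ty":0,"tz":0,"rx":0,"ry":0,"rz":0},{"tx":0,"ty":0,"tz":0.01,"rx":0,"ry":0,"rz":0},{"tx":0,"ty":0,"tz":0.007,"rx":0,"ry":0,"rz":0},{"tx":0,"ty":0,"tz":0,"rx":0,"ry":0,"rz":0}]' >/dev/null; python3 where.py;  python3 - <<'E'
from h import *
a=robot.snapshot("scene")[150:270,200:350,::-1]
cv2.imwrite("pics/c3.png",cv2.resize(a,None,fx=4,fy=4,interpolation=cv2.INTER_CUBIC))
E
```

```text
t 9.4 console xyz 11.4 -7.9 18.93 F 0.08 0.04 1.45 yaw 9.58 tilt [-0.0008 -0.0005] open 0.007431319882562317
```

View pics/c3.png

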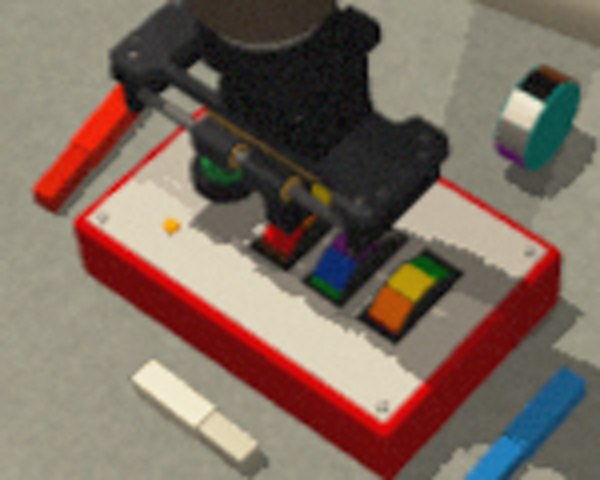

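The left wheel reads 4. The right wheel shows red on the far side with orange next to it, so it is on 3. One more stroke.

```bash
python3 -m handwheel '[{"tx":0,"ty":0,"tz":0.001,"rx":0,"ry":0,"rz":0},{"tx":0,"ty":0,"tz":0,"rx":0,"ry":0,"rz":0}]' >/dev/null && python3 ck.py 10 && python3 -m handwheel '[{"tx":-0.0025,"ty":0,"tz":0.0005,"rx":0,"ry":0,"rz":0}]' >/dev/null && python3 ck.py 10 && 
python3 -m handwheel '[{"tx":-0.0025,"ty":0,"tz":0,"rx":0,"ry":0,"rz":0}]' >/dev/null && python3 ck.py 10 && 
python3 -m handwheel '[{"tx":-0.0025,"ty":0,"tz":0,"rx":0,"ry":0,"rz":0}]' >/dev/null && python3 ck.py 10 && 
python3 -m handwheel '[{"tx":-0.0025,"ty":0,"tz":0,"rx":0,"ry":0,"rz":0}]' >/dev/null && python3 ck.py 10 && 
python3 -m handwheel '[{"tx":-0.004,"ty":0,"tz":0,"rx":0,"ry":0,"rz":0}]' >/dev/null && python3 ck.py 10 && 
python3 -m handwheel '[{"tx":-0.004,"ty":0,"tz":0,"rx":0,"ry":0,"rz":0}]' >/dev/null && python3 ck.py 10 && 
python3 -m handwheel '[{"tx":-0.004,"ty":0,"tz":0,"rx":0,"ry":0,"rz":0}]' >/dev/null && python3 ck.py 10 && 
python3 -m handwheel '[{"tx":-0.004,"ty":0,"tz":0,"rx":0,"ry":0,"rz":0}]' >/dev/null && python3 ck.py 10 && 
python3 -m handwheel '[{"tx":-0.004,"ty":0,"tz":0,"rx":0,"ry":0,"rz":0}]' >/dev/null; python3 where.py
```

```text
z 18.97 F [0.23, 0.22, -0.08]
z 18.94 F [1.38, 0.02, 1.57]
z 19.01 F [1.98, -0.18, 1.15]
z 19.01 F [1.77, 0.15, 1.68]
z 19.02 F [2.41, 0.32, 1.91]
z 18.97 F [1.23, -0.62, 2.21]
z 18.86 F [0.05, 0.67, 2.58]
z 18.83 F [1.38, 0.86, 3.1]
z 18.76 F [-0.34, 1.39, 3.63]
t 10.55 console xyz -7.2 -7.9 18.74 F -0.18 0.73 3.89 yaw 9.57 tilt [-0.0007 -0.0001] open 0.004424124828731583
```

```bash
python3 -m handwheel '[{"tx":0,"ty":0,"tz":-0.03,"rx":0,"ry":0,"rz":0},{"tx":0,"ty":0,"tz":-0.05,"rx":0,"ry":0,"rz":0},{"tx":0.004,"ty":0.034,"tz":0,"rx":0,"ry":0,"rz":0},{"tx":0.004,"ty":0.034,"tz":0,"rx":0,"ry":0,"rz":0},{"tx":0.004,"ty":0.036,"tz":0,"rx":0,"ry":0,"rz":0},{"tx":0,"ty":0,"tz":0,"rx":0,"ry":0,"rz":0},{"tx":0,"ty":0,"tz":0,"rx":0,"ry":0,"rz":0}]' >/dev/null; python3 where.py;  python3 - <<'E'
from h import *
a=robot.snapshot("scene")[150:270,200:350,::-1]
cv2.imwrite("pics/c4.png",cv2.resize(a,None,fx=4,fy=4,interpolation=cv2.INTER_CUBIC))
E
```

```text
t 11.25 console xyz -0.5 -70.5 65.84 F -0.53 0.32 -0.46 yaw 9.49 tilt [-0.0025 -0.0002] open 0.005908677311345968
```

View pics/c4.png

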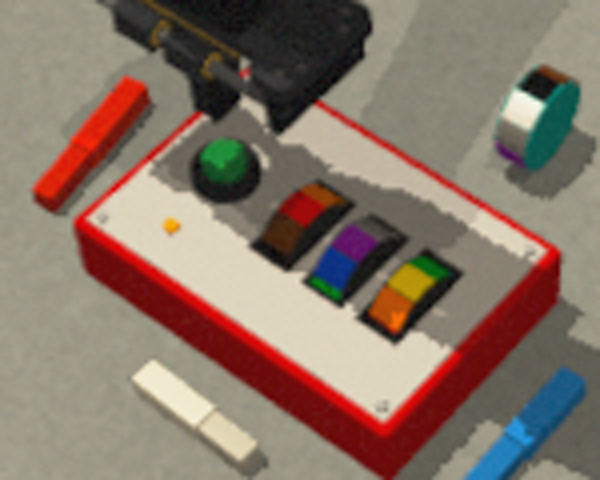

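The picture is clear: right shows red on top (brown/red/orange), middle violet, left yellow, so the code 4-7-2 is set. Now I'll press the key at about (224,163) in the crop.

```bash
python3 -m handwheel '[{"tx":0.001,"ty":0,"tz":0.033,"rx":0,"ry":0,"rz":0},{"tx":0.001,"ty":0,"tz":0.03,"rx":0,"ry":0,"rz":0},{"tx":0,"ty":0,"tz":0,"rx":0,"ry":0,"rz":0},{"tx":0,"ty":0,"tz":0,"rx":0,"ry":0,"rz":0}]' >/dev/null; python3 ck.py 2 && 
python3 -m handwheel '[{"tx":0,"ty":0,"tz":0.0025,"rx":0,"ry":0,"rz":0},{"tx":0,"ty":0,"tz":0.0025,"rx":0,"ry":0,"rz":0},{"tx":0,"ty":0,"tz":0,"rx":0,"ry":0,"rz":0}]' >/dev/null && python3 ck.py 4 && 
python3 -m handwheel '[{"tx":0,"ty":0,"tz":0.0025,"rx":0,"ry":0,"rz":0},{"tx":0,"ty":0,"tz":0,"rx":0,"ry":0,"rz":0}]' >/dev/null && python3 ck.py 7 && 
python3 -m handwheel '[{"tx":0,"ty":0,"tz":0.0025,"rx":0,"ry":0,"rz":0},{"tx":0,"ty":0,"tz":0,"rx":0,"ry":0,"rz":0}]' >/dev/null && python3 ck.py 7 && 
python3 -m handwheel '[{"tx":0,"ty":0,"tz":0.0025,"rx":0,"ry":0,"rz":0},{"tx":0,"ty":0,"tz":0,"rx":0,"ry":0,"rz":0}]' >/dev/null && python3 ck.py 7 && 
python3 -m handwheel '[{"tx":0,"ty":0,"tz":0.0025,"rx":0,"ry":0,"rz":0},{"tx":0,"ty":0,"tz":0,"rx":0,"ry":0,"rz":0}]' >/dev/null && python3 ck.py 7; python3 where.py
```

```text
z 28.93 F [-0.36, 0.54, 0.71]
z 26.33 F [0.11, 0.32, -0.63]
z 24.39 F [0.22, -0.62, -0.19]
z 22.68 F [-0.16, -0.44, -0.2]
z 21.43 F [-0.01, 0.14, 2.42]
z 19.99 F [-0.32, 0.24, 3.1]
t 12.8 console xyz 1.9 -70.3 19.99 F -0.27 0.29 3.1 yaw 9.58 tilt [ 0.0001 -0.0001] open 0.003485149718738805
```

```bash

python3 -m handwheel '[{"tx":0,"ty":0,"tz":0.0025,"rx":0,"ry":0,"rz":0},{"tx":0,"ty":0,"tz":0,"rx":0,"ry":0,"rz":0}]' >/dev/null && python3 ck.py 8 && 
python3 -m handwheel '[{"tx":0,"ty":0,"tz":0.0025,"rx":0,"ry":0,"rz":0},{"tx":0,"ty":0,"tz":0,"rx":0,"ry":0,"rz":0}]' >/dev/null && python3 ck.py 8 && 
python3 -m handwheel '[{"tx":0,"ty":0,"tz":0.0015,"rx":0,"ry":0,"rz":0},{"tx":0,"ty":0,"tz":0,"rx":0,"ry":0,"rz":0}]' >/dev/null && python3 ck.py 8 && 
python3 -m handwheel '[{"tx":0,"ty":0,"tz":0.0015,"rx":0,"ry":0,"rz":0},{"tx":0,"ty":0,"tz":0,"rx":0,"ry":0,"rz":0}]' >/dev/null && python3 ck.py 8 && 
python3 -m handwheel '[{"tx":0,"ty":0,"tz":0.0015,"rx":0,"ry":0,"rz":0},{"tx":0,"ty":0,"tz":0,"rx":0,"ry":0,"rz":0}]' >/dev/null && python3 ck.py 8 && 
python3 -m handwheel '[{"tx":0,"ty":0,"tz":0.0015,"rx":0,"ry":0,"rz":0},{"tx":0,"ty":0,"tz":0,"rx":0,"ry":0,"rz":0}]' >/dev/null && python3 ck.py 8; python3 where.py
```

```text
z 18.46 F [-1.44, -0.56, 3.34]
z 16.93 F [-1.03, -0.55, 4.4]
z 16.45 F [-2.07, -0.38, 6.31]
z 16.33 F [-4.35, -0.34, 10.81]
t 13.6 console xyz 1.9 -70.3 16.33 F -4.35 0.39 10.81 yaw 9.6 tilt [ 0.0004 -0.0004] open 0.0050471653006431885
```

The key has bottomed: travel stopped at 16.3 mm and the force rose to 10.8 N. I'll lift and check.

```bash
python3 -m handwheel '[{"tx":0,"ty":0,"tz":-0.01,"rx":0,"ry":0,"rz":0},{"tx":0,"ty":0,"tz":-0.03,"rx":0,"ry":0,"rz":0},{"tx":0,"ty":0,"tz":-0.06,"rx":0,"ry":0,"rz":0},{"tx":0,"ty":0,"tz":-0.06,"rx":0,"ry":0,"rz":0},{"tx":0,"ty":0,"tz":0,"rx":0,"ry":0,"rz":0},{"tx":0,"ty":0,"tz":0,"rx":0,"ry":0,"rz":0},{"tx":0,"ty":0,"tz":0,"rx":0,"ry":0,"rz":0}]' >/dev/null; python3 where.py;  python3 - <<'E'
from h import *
a=robot.snapshot("scene")[150:270,200:350,::-1]
cv2.imwrite("pics/c5.png",cv2.resize(a,None,fx=4,fy=4,interpolation=cv2.INTER_CUBIC))
E
```

```text
t 14.3 console xyz 0.9 -70.2 109.66 F -0.58 0.5 0.32 yaw 9.55 tilt [-0.0026  0.    ] open 0.001732820448572771
```

View pics/c5.png

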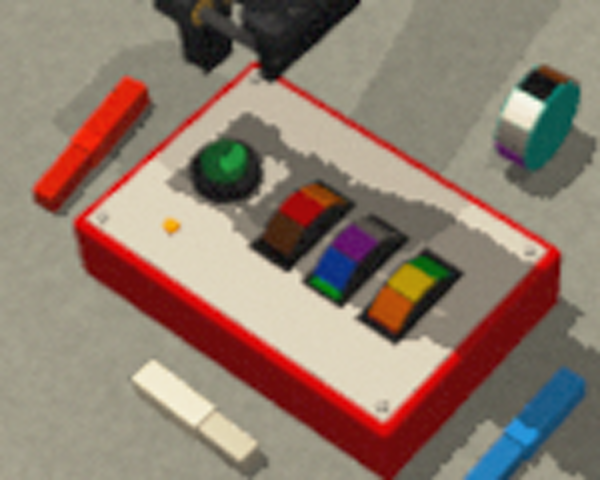

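The wheels read yellow, violet and red (4, 7, 2), the key is up and the arm is clear, so I'm handing in.

```bash
python3 -c "
from cell import robot
print(robot.hand_in())"
```

```text
the job is handed in; nothing more can be done
None
```

The job is handed in with no verdict returned: the wheels read 4, 7, 2 in the last picture (the middle one was already on 7 and not touched), and the green key was then pressed to its stop at about 11 N and is up again; the highest force read was about 7 N on a wheel, and no bystander was touched.

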